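Mount the stand magnifier over the watch movement

ROBOT

A 6-joint arm with a two-finger parallel gripper is mounted at the origin on the work surface. World frame = base frame: x ahead of the robot, y to its left, z up, the work surface at z = 0. Lengths are in m, angles in degrees, forces in N, time in s.
With the tool pointing down it reaches from about 0.25 to 0.725 m from the base axis. Payload 9.7 kg.
Tool frame: the origin (TCP) lies at the very end of the fingers, on their centre line; the grasp point (between the pads) lies 19 mm behind it; x points along the fingers, z is the direction in which the jaws open and shut, and the axes are right-handed (so a half turn about x gives the same grasp; the last joint's range is limited). The gripper opens to 85 mm and grips with 20 to 120 N. Pads are 22 mm wide; open, the fingers measure 114 mm over their backs; the gripper's body (76 mm by 85 mm) begins 54 mm behind the grasp point. The pads swing forward as they close: fully open they stand 13 mm farther back than shut.
Start: joints at [-74.485, 4.979, 10.078, 95.1, 0, 90], TCP at [0.147, -0.53, 0.204] pointing down, gripper open.
Joint ranges: [-179.16, 179.16], [-48.56, 103.87], [-65.8, 70.77], [-126.05, 130.52], [-82.76, 87.17], [-180, 180]. Speed limits (degrees/s): [127.2, 127.2, 147.25, 180, 180, 180].

INTERFACE

Orientations are given as [roll, pitch, yaw] about the fixed x, y, z axes, in that order (R = Rz(yaw) Ry(pitch) Rx(roll)).
In Python, from workcell import sensors, vision, job_done gives the robot as it stands.
- The arm moves only by the tool carry_out, never from a script. Its argument "increments" is a list of rows, each a list of 7 numbers: the turn, a rotation vector about the tool's x, y, z in degrees, then the shift along the tool's x, y, z in mm, then the opening in per cent of the stroke, from 0 (shut) to 100 (fully open). A call has 1 to 12 rows; each row shifts and turns the commanded pose from where the row before left it, along the tool's axes as they then stand; what a row does not reach is not made up. A row lasts 1/8 s, in which the tool goes at most 62.5 mm and 10.7 degrees, less where a joint would pass 70% of its speed; a pose out of reach is approached as far as the arm can. A call is refused whole if a number of a shift passes 62.5 or a number of a turn 10.7, either way. A call with a gripper value outside its range is refused whole. The fingers move at their own pace and stop on an object; "squeeze" is the grip in N (left out, the last holds). Time passes only in rows, so rows that do not move let the fingers close. It gives the time, the measured TCP pose, the force and the opening at its end, in the units of the state.
- sensors.get_obs(): the state, without advancing time (a new reading comes with each control period).
- vision.camera(name): name is "side" or "top"; returns the picture (420x560x3 uint8, red, green, blue); there is no depth.
- vision.calibration(name): a dict with "camera_matrix" (3x3 intrinsics, pixels), "extrinsics" (4x4, takes a point from world to camera coordinates). Camera axes: x right, y up, looking along -z (the intrinsics and any distortion apply to the point x, -y, -z); pixel columns grow to the right and rows downward; lengths in m; the calibration is good to about 2 mm. A picture is of the moment at which its call begins. calibration takes no time and is no camera call.
- job_done(): hands the job in, once; it reports no verdict.
The state is a dict: "time": time; "q": joint angles; "qd": joint speeds; "joint_efforts": joint torques, N m; "ee_pos": TCP position; "tcp_rot": TCP orientation; "wrist_force": force on the tool from outside, world axes, zero at the start; "torque": the same for the moment, N m; "opening": finger opening in m.
Only numpy, scipy, OpenCV 4.12 (cv2) and the standard library are available. Lean on these libraries where they do the work, as an engineer would, in place of code of your own. Each camera call takes 0.05 s, during which the arm holds its last target.

TASK

Take the stand magnifier out of the wooden tool block, turn it so that its lens comes over the watch movement, and slide its post down into the aluminium post holder, past the sprung side plunger, until it is fully home on the sprung pad at the bottom, pressed all the way down. How deep the bottom lies cannot be seen, so feel for it and push gently, no harder than a firm hand push; then let go, with the lens over the movement, and touch neither the movement nor the other things on the bench.

Things in the scene. Friction and masses are not known exactly. Their poses are not given: they have to be found in the camera images.
- grip (a point): Centre of the grip of the stand magnifier (loose, about 150 g): an aluminium sleeve 16 mm in diameter, 47 mm tall, at the top of a steel post. On the post's axis, 23 mm below its top, 122 mm above its foot. z: the post's axis (up), x: along the side arm to the lens. Arm, lens and counterweight all lie below 88 mm above the foot, so the grip is free from above at any yaw
- foot (a point): Lower end of the magnifier's post: a plain steel rod 12 mm in diameter, whose last 7 mm taper to 5 mm. Same axes as the grip
- lens (a point): Centre of the magnifier's lens: a round glass in a black ring 50 mm across, 75 mm from the post's axis along x and 78 mm above the foot. Same axes as the grip
- block_hole (a point): Centre of the mouth of the hole in the wooden tool block (fixed, 60 x 116 x 40 mm) where the magnifier is parked upright at the start: 13.5 mm in diameter, 30 mm deep. z is up, y along the block's long side
- mouth (a point): Centre of the mouth of the bore of the post holder (fixed): an aluminium block 44 x 44 mm on a dark steel base plate, its top 74 mm above the bench. The bore is vertical, 13.6 mm in diameter. z up, x to the movement; the side plunger comes in from +y, 21 mm below the mouth
- plunger (a joint): Travel of the sprung side plunger, m: 0 with the bore empty, about 0.0015 to 0.003 with the post past it. Its nose presses the post against the far wall: riding over it takes a push of about 4 to 10 N, sliding on past it 2 to 9 N, so the post does not fall by itself
- movement_top (a point): Centre of the top of the watch movement in its round black holder (fixed on the base plate, 52 mm in diameter), 78 mm from the bore's axis along the holder's x, 33 mm above the bench. Not to be touched
- movement: The watch movement and its holder; origin at the centre of its underside, on the base plate 8 mm above the bench
- holder: The post holder with its base plate (155 x 70 x 8 mm), block, plunger and pad; origin on the bore's axis at bench height, x to the movement, the plate reaching from 38 mm behind the axis to 118 mm ahead of it
- magnifier: The whole magnifier: post, grip, lens on a side arm and, opposite it, a brass counterweight reaching 46 mm from the axis. Origin at its foot, axes as the grip
- oil_jar: Bystander: a small amber jar, 26 mm across, 24 mm tall, standing on the wooden block 50 mm from the hole; origin under its centre
- film_tub: Bystander: a black tub, 32 mm across, 50 mm tall, between the block and the holder; origin under its centre
- spool: Bystander: a small brass spool with grey flanges, 36 mm across, 34 mm tall; origin under its centre
- dish: Bystander: a clear dish, 52 mm across, 20 mm tall; origin under its centre
- tin: Bystander: a flat black tin, 90 mm across, 36 mm tall; origin under its centre
- driver: Bystander: a small screwdriver, 120 mm long, lying
- case_back: Bystander: a steel watch case back, 40 mm across, 6 mm tall; origin under its centre
- seat (a joint): Travel of the sprung pad at the bottom of the bore, m: 0 free, 0.002 fully down. Out of sight; when free its top lies 34 to 56 mm below the mouth, a different depth each time, not measured. Pressing it takes 1 to 3 N on top of the drag, then it is solid: a push of 15 to 20 N in all has it home; keep the push below 30 N
Not all that is in view belongs to the job. Leave any yellow look-alike of the part that bears block_hole alone. Leave any purple look-alike of the holder alone.

How it is judged:
By the outcome, as a careful person would: the job done as asked, in the order asked, and still so for the second after the job is handed in, with the robot touching nothing.
It also fails if it takes over 48 s, if anything falls off the work surface, if the arm or the gripper's body presses on something with over 40 N, if the wrist force passes 120 N, or if a joint passes its speed limit or range.

## Working session

There is one attempt and no reset: what is moved stays moved. The work goes in short steps, Python scripts to look and compute and a tool call to move; the robot and the scene stay as the last step left them, time stands still between calls to the robot, and variables do not carry over. Pictures are saved under pics/ and viewed, and the job is handed in when it is done.

Besides the shell and the picture viewer there is one more tool, called after "Request:" as name(argument=value, ...) on one line, values as JSON. carry_out: Moves the arm, as the interface text tells. Its arguments: {"type":"object","properties":{"increments":{"type":"array"},"squeeze":{"type":"number"}},"required":["increments"]}

```bash
mkdir -p pics; ls; python3 - <<'E'
from workcell import sensors, vision
import cv2
for n in("side","top"):
    im=vision.camera(n); cv2.imwrite(f"pics/{n}0.png",im[:,:,::-1])
    c=vision.calibration(n); print(n,c)
print(sensors.get_obs())
E
```

```text
pics
side {'camera_matrix': array([[447.048216  ,   0.        , 274.80513115],
       [  0.        , 447.048216  , 211.95099728],
       [  0.        ,   0.        ,   1.        ]]), 'extrinsics': array([[ 0.97385757, -0.22679378, -0.01288454, -0.49486138],
       [ 0.14002778,  0.55468589,  0.82019253, -0.16729219],
       [-0.17886769, -0.8005549 ,  0.57194248, -0.97329924],
       [ 0.        ,  0.        ,  0.        ,  1.        ]])}
top {'camera_matrix': array([[422.13690714,   0.        , 272.82629216],
       [  0.        , 422.13690714, 209.60841647],
       [  0.        ,   0.        ,   1.        ]]), 'extrinsics': array([[-0.00783875, -0.99993597,  0.00816139,  0.00166676],
       [ 0.98033201, -0.00607503,  0.19726186, -0.51078672],
       [-0.19719965,  0.00954716,  0.98031686, -0.87792321],
       [ 0.        ,  0.        ,  0.        ,  1.        ]])}
{'time': 0.1, 'q': array([-7.44840057e+01,  5.00621991e+00,  1.00393252e+01,  9.50976833e+01,
       -6.40425592e-04,  9.00001917e+01]), 'qd': array([-0.06465348, -0.09689851,  0.11603781, -0.02287312,  0.05375703,
       -0.05980401]), 'joint_efforts': array([ 2.74056147e-03, -5.21561873e+01,  4.65654874e+01,  1.59185752e-02,
        1.39685208e-04, -4.57156446e-08]), 'ee_pos': array([ 0.14706615, -0.52974217,  0.20337352]), 'tcp_rot': array([-179.43162013,   89.93541881,  106.08418285]), 'wrist_force': array([ 0.19853075,  0.64107247, -0.34178844]), 'torque': array([-0.02144663,  0.01287997, -0.03805465]), 'opening': 0.08574520285295847}
```

View pics/side0.png

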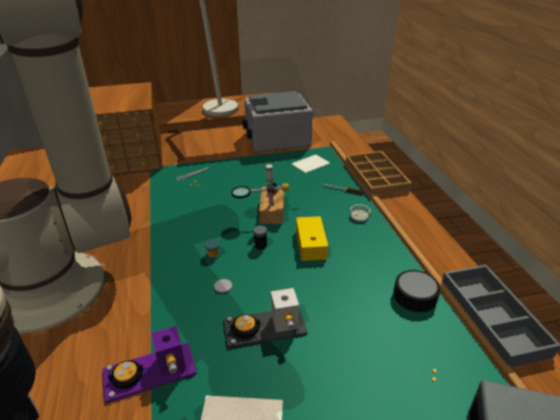

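View pics/top0.png

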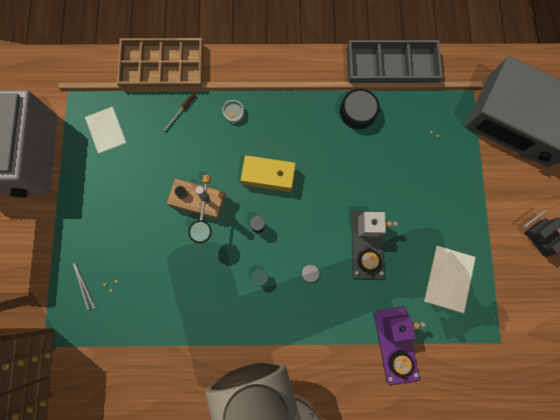

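```bash
python3 - <<'E'
import cv2
t=cv2.imread("pics/top0.png"); s=cv2.imread("pics/side0.png")
def crop(im,x,y,w,h,k,n): cv2.imwrite(n,cv2.resize(im[y:y+h,x:x+w],None,fx=k,fy=k,interpolation=cv2.INTER_CUBIC))
crop(t,160,165,80,85,7,"pics/t_mag.png")
crop(t,340,200,80,85,7,"pics/t_hol.png")
crop(s,220,155,90,85,7,"pics/s_mag.png")
crop(s,215,280,100,75,7,"pics/s_hol.png")
E
```

```text
(no output)
```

View pics/t_mag.png

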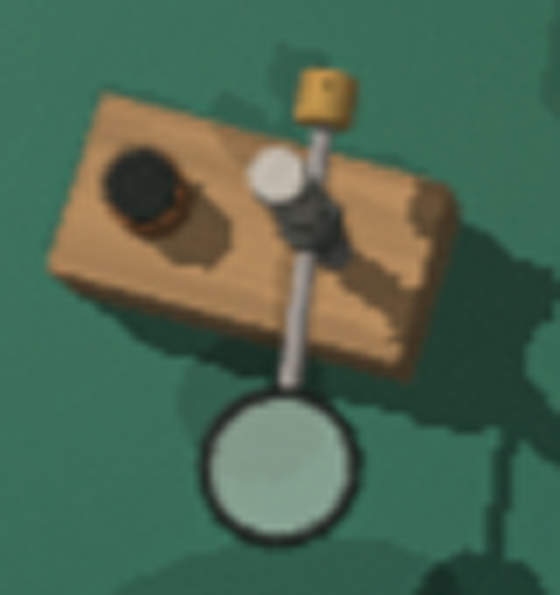

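View pics/t_hol.png

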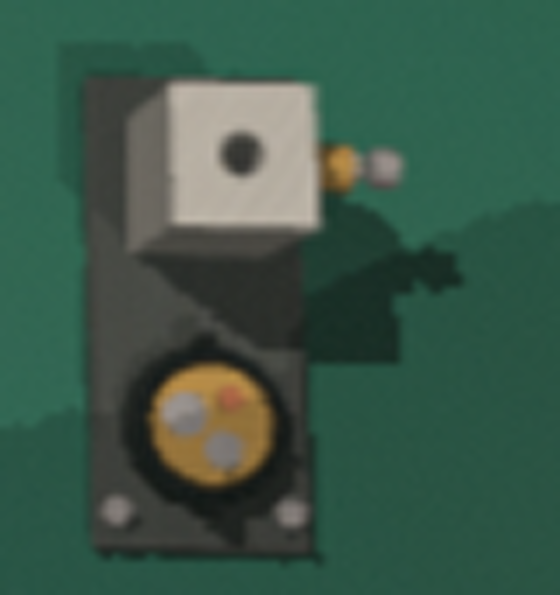

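View pics/s_mag.png

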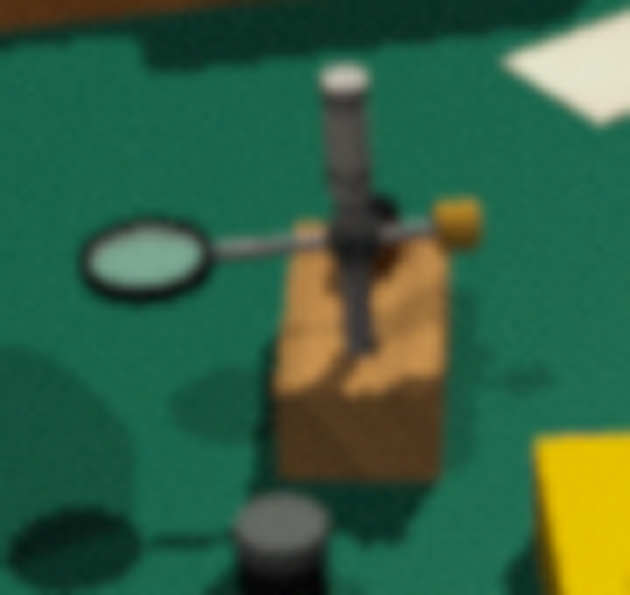

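View pics/s_hol.png

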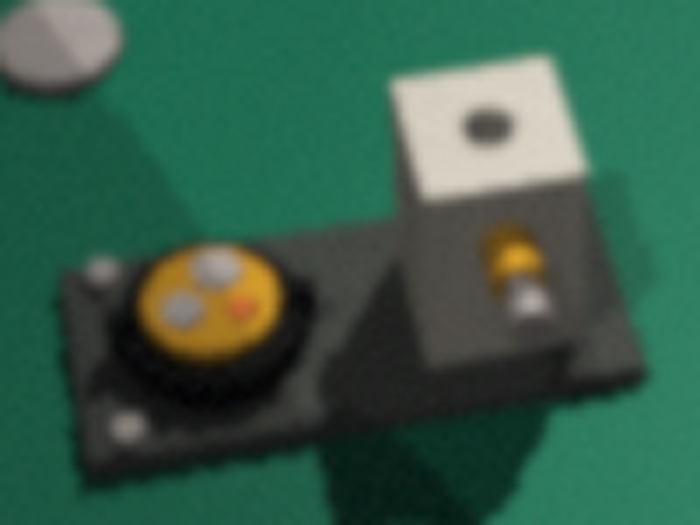

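```bash
cat > h.py <<'E'
import numpy as np
from workcell import vision
C={n:vision.calibration(n) for n in("side","top")}
def ray(n,u,v):
    K=C[n]["camera_matrix"];E=C[n]["extrinsics"]
    d=np.linalg.inv(K)@[u,v,1]; d=np.array([d[0],-d[1],-d[2]])
    R=E[:3,:3];return -R.T@E[:3,3],R.T@d
def atz(n,u,v,z):
    o,d=ray(n,u,v);return o+d*(z-o[2])/d[2]
def tri(a,b):
    (o,d),(p,e)=ray("top",*a),ray("side",*b)
    s=np.linalg.lstsq(np.c_[d,-e],p-o,rcond=None)[0]
    x,y=o+d*s[0],p+e*s[1];return (x+y)/2,np.linalg.norm(x-y)
def proj(n,P):
    K=C[n]["camera_matrix"];E=C[n]["extrinsics"]
    c=E[:3,:3]@P+E[:3,3];c=K@[c[0],-c[1],-c[2]];return c[:2]/c[2]
E
python3 - <<'E'
from h import *
np.set_printoptions(precision=4,suppress=True)
def f(x0,y0,x,y):return (x0+(x+.5)/7-.5,y0+(y+.5)/7-.5)
P={"top":((160,165,277,174),(220,155,345,82),.155),
"lens":((160,165,280,467),(220,155,146,258),.088),
"cw":((160,165,325,99),(220,155,459,224),.088),
"mouth":((340,200,241,153),(215,280,488,126),.074),
"mov":((340,200,212,424),(215,280,211,300),.033),
"plung":((340,200,385,168),(215,280,530,300),.053)}
for k,(a,b,z) in P.items():
    a=f(*a);b=f(*b);x,e=tri(a,b)
    print(k,x,"gap",round(e,4),"top@z",atz("top",*a,z)[:2],"side@z",atz("side",*b,z)[:2])
B=[(340,200,170,83),(340,200,315,85),(340,200,320,229),(340,200,170,227)]
q=[atz("top",*f(*b),.074) for b in B];print(np.array(q),np.mean(q,0))
B=[(340,200,85,78),(340,200,312,550),(340,200,95,548)]
print(np.array([atz("top",*f(*b),.008) for b in B]))
B=[(215,280,391,78),(215,280,550,56),(215,280,588,172),(215,280,424,201)]
q=[atz("side",*f(*b),.074) for b in B];print(np.array(q),np.mean(q,0))
E
```

```text
top [0.5301 0.1439 0.1531] gap 0.0029 top@z [0.5312 0.1435] side@z [0.5279 0.1401]
lens [0.457  0.1518 0.0867] gap 0.0027 top@z [0.4581 0.1516] side@z [0.4554 0.1496]
cw [0.5699 0.1405 0.0906] gap 0.0018 top@z [0.5716 0.1409] side@z [0.57   0.1443]
mouth [ 0.4779 -0.2177  0.0732] gap 0.0024 top@z [ 0.479  -0.2177] side@z [ 0.4765 -0.2186]
mov [ 0.3997 -0.2163  0.0238] gap 0.0019 top@z [ 0.3999 -0.2142] side@z [ 0.3978 -0.2245]
plung [ 0.4763 -0.2662  0.0581] gap 0.0009 top@z [ 0.4776 -0.2678] side@z [ 0.477  -0.2619]
[[ 0.5009 -0.1971  0.074 ]
 [ 0.5    -0.2416  0.074 ]
 [ 0.4555 -0.2404  0.074 ]
 [ 0.4564 -0.1948  0.074 ]] [ 0.4782 -0.2185  0.074 ]
[[ 0.5157 -0.1843  0.008 ]
 [ 0.3616 -0.25    0.008 ]
 [ 0.3627 -0.1806  0.008 ]]
[[ 0.4552 -0.1948  0.074 ]
 [ 0.4996 -0.197   0.074 ]
 [ 0.4981 -0.2411  0.074 ]
 [ 0.4537 -0.2407  0.074 ]] [ 0.4766 -0.2184  0.074 ]
```

```bash
cat >> h.py <<'E'
from workcell import sensors
from scipy.spatial.transform import Rotation as Ro
np.set_printoptions(precision=4,suppress=True)
def state():
    o=sensors.get_obs();R=Ro.from_euler("xyz",o["tcp_rot"],degrees=True).as_matrix();return o,R
def to(p):
    o,R=state();print("t",o["time"],"pos",o["ee_pos"],"q",o["q"].round(2),"F",o["wrist_force"].round(2),"T",o["torque"].round(3),"op",o["opening"]);print("R",R.ravel().round(4));
    print("jawyaw",np.degrees(np.arctan2(R[1,2],R[0,2])))
    d=np.array(p)-o["ee_pos"];print("shift tool mm",R.T@d*1000)
E
python3 -c "
from h import *
to([.53,.142,.204])"
```

```text
t 0.1 pos [ 0.1471 -0.5297  0.2034] q [-74.48   5.01  10.04  95.1   -0.    90.  ] F [ 0.2   0.64 -0.34] T [-0.021  0.013 -0.038] op 0.08574520285295847
R [-0.0003  0.9636  0.2675  0.0011  0.2675 -0.9636 -1.     -0.     -0.0011]
jawyaw -74.48419737863293
shift tool mm [  -0.0185  548.6723 -544.8256]
```

Request:
carry_out(increments=[[0,0,0,0,42,-42,100],[0,0,0,0,42,-42,100],[0,0,0,0,42,-42,100],[0,0,0,0,42,-42,100],[0,0,0,0,42,-42,100],[0,0,0,0,42,-42,100],[0,0,0,0,42,-42,100],[0,0,0,0,42,-42,100],[0,0,0,0,42,-42,100],[0,0,0,0,42,-42,100],[0,0,0,0,42,-42,100],[0,0,0,0,42,-42,100]], squeeze=40)

```text
time: 1.6
ee_pos: [0.4985, 0.0925, 0.2038]
tcp_rot: [-53.9, 90.0, -128.4]
wrist_force: [1.3, -0.5, 0.3]
opening: 0.0855
```

Request:
carry_out(increments=[[-10.5,0,0,0,0,0,100],[-10.5,0,0,0,0,0,100],[-10.5,0,0,0,0,0,100],[-10.5,0,0,0,0,0,100],[-10.5,0,0,0,0,0,100],[-10.5,0,0,0,0,0,100],[-10.5,0,0,0,0,0,100],[0,0,0,0,0,0,100]])

```text
time: 2.6
ee_pos: [0.4978, 0.0905, 0.2037]
tcp_rot: [-169.0, 90.0, -170.1]
wrist_force: [0.1, 0.4, 0.8]
opening: 0.0861
```

```bash
python3 -c "
from h import *
to([.53,.142,.204])"
```

```text
t 2.6 pos [0.4978 0.0905 0.2037] q [ 10.3   -1.03   3.86  94.93   0.   101.36] F [0.08 0.39 0.82] T [-0.01   0.043  0.06 ] op 0.08605668108961
R [-0.0006  0.0184  0.9998 -0.0001  0.9998 -0.0184 -1.     -0.0001 -0.0006]
jawyaw -1.0559162008767733
shift tool mm [-0.3355 52.0986 31.2398]
```

Request:
carry_out(increments=[[0,0,0,0,26,15.6,100],[0,0,0,0,26,15.6,100],[0,0,0,20,0,0,100],[0,0,0,20,0,0,100],[0,0,0,0,0,0,100]])

```text
time: 3.22
ee_pos: [0.5292, 0.1418, 0.1624]
tcp_rot: [-163.9, 89.8, -165.1]
wrist_force: [-0.6, 0.6, 0.4]
opening: 0.0855
```

```bash
python3 -c "
from h import *
import cv2
to([.53,.142,.113])
s=vision.camera('side')[:,:,::-1];t=vision.camera('top')[:,:,::-1]
a=cv2.resize(s[110:240,210:330],None,fx=3.3,fy=4,interpolation=cv2.INTER_CUBIC)
b=cv2.resize(t[150:280,140:260],None,fx=3.3,fy=4,interpolation=cv2.INTER_CUBIC)
cv2.imwrite('pics/a1.png',np.hstack([a,b]))
"
```

```text
t 3.225 pos [0.5292 0.1418 0.1624] q [ 15.     4.2    4.63  90.61   0.   106.19] F [-0.62  0.58  0.38] T [ 0.024  0.007 -0.043] op 0.08549433950998267
R [-0.0029  0.0208  0.9998 -0.0008  0.9998 -0.0208 -1.     -0.0008 -0.0029]
jawyaw -1.1925161097198593
shift tool mm [49.4014  0.267   0.9467]
```

View pics/a1.png

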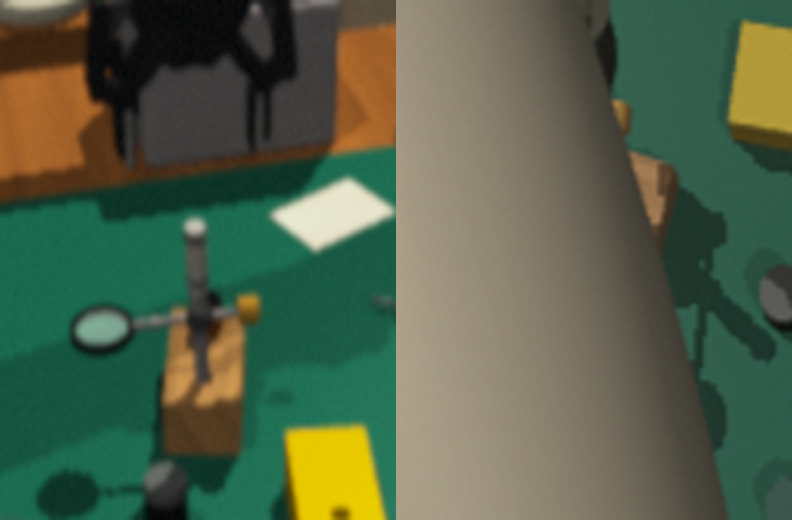

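```bash
python3 -c "
from h import *
f=lambda p:((p-np.array([210,110]))*[3.3,4]).round(0)
for z in(.155,.162,.175,.181):print(z,f(proj('side',np.array([.5292,.1418,z]))),f(proj('side',np.array([.4865,.1418,z]))),f(proj('side',np.array([.572,.1418,z]))))
"
```

```text
0.155 [195. 224.] [139. 232.] [251. 215.]
0.162 [195. 213.] [138. 222.] [251. 205.]
0.175 [195. 194.] [138. 203.] [251. 186.]
0.181 [195. 186.] [137. 194.] [251. 177.]
```

```bash
python3 -c "
from h import *
import cv2
s=vision.camera('side')[:,:,::-1]
cv2.imwrite('pics/a2.png',cv2.resize(s[100:185,225:310],None,fx=7,fy=7,interpolation=cv2.INTER_CUBIC))
"
```

```text
(no output)
```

View pics/a2.png

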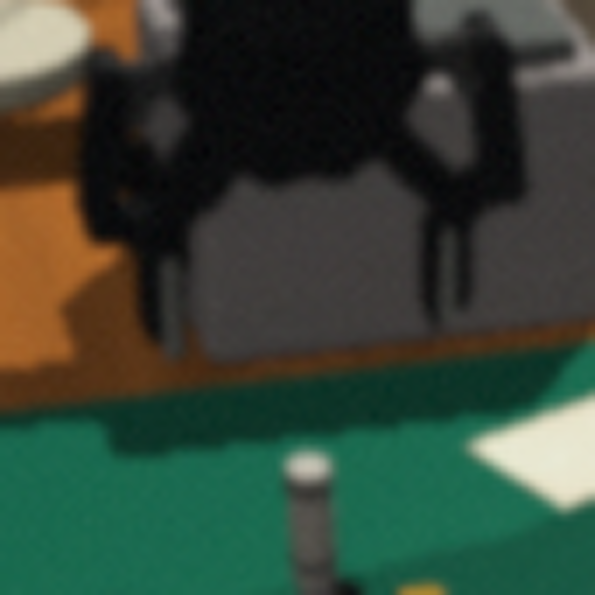

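```bash
python3 -c "
from h import *
for z in (.162,.175,.185,.195,.2):print(z,atz('side',268.6,148.4,z),atz('side',249.7,150.7,z),atz('side',287,146,z))
"
```

```text
0.162 [0.5451 0.2203 0.162 ] [0.4955 0.2199 0.162 ] [0.5945 0.2217 0.162 ]
0.175 [0.5399 0.1951 0.175 ] [0.4914 0.1947 0.175 ] [0.588  0.1964 0.175 ]
0.185 [0.5358 0.1757 0.185 ] [0.4883 0.1753 0.185 ] [0.583 0.177 0.185]
0.195 [0.5317 0.1563 0.195 ] [0.4851 0.1559 0.195 ] [0.578  0.1576 0.195 ]
0.2 [0.5297 0.1466 0.2   ] [0.4836 0.1462 0.2   ] [0.5755 0.1479 0.2   ]
```

Request:
carry_out(increments=[[0,0,0,20,0,0.5,100],[0,0,0,20,0,0.4,100],[0,0,0,9.5,0,0,50],[0,0,0,0,0,0,40],[0,0,0,0,0,0,40]])

```text
time: 4.0
ee_pos: [0.5313, 0.142, 0.1155]
tcp_rot: [16.2, 89.9, 15.2]
wrist_force: [0.7, -0.5, -1.4]
opening: 0.0344
```

```bash
python3 -c "
from h import *
import cv2
to([.53,.142,.113])
s=vision.camera('side')[:,:,::-1]
cv2.imwrite('pics/a3.png',cv2.resize(s[130:215,225:310],None,fx=7,fy=7,interpolation=cv2.INTER_CUBIC))
"
```

```text
t 4.0 pos [0.5313 0.142  0.1155] q [ 14.97   4.01  -0.73  85.18   0.   105.96] F [ 0.73 -0.46 -1.39] T [-0.021 -0.007  0.018] op 0.03435246111111046
R [ 0.0012  0.0174  0.9998  0.0003  0.9998 -0.0174 -1.      0.0004  0.0012]
jawyaw -0.9977489960815924
shift tool mm [ 2.5261 -0.0604 -1.3339]
```

View pics/a3.png

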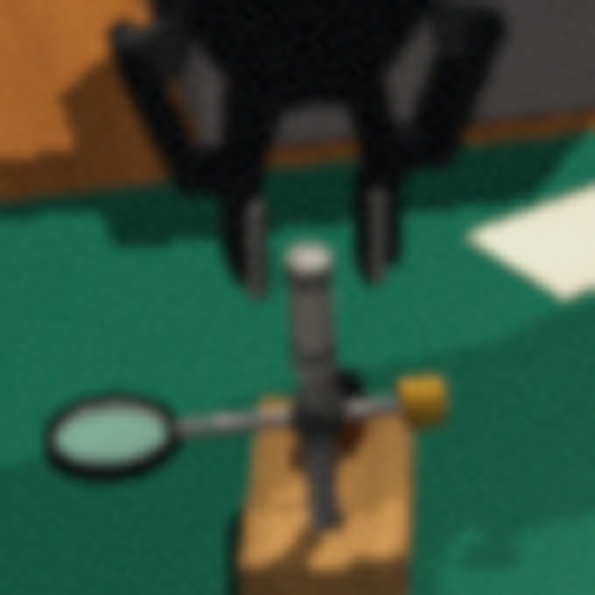

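```bash
python3 -c "
from h import *
for z in (.113,.12,.13,.14,.145,.15):print(z,atz('side',225+316/7,130+288/7,z),atz('side',225+258/7,130+297/7,z),atz('side',225+375/7,130+280/7,z))
print(7*(proj('side',np.array([.5313,.142,.1155]))-[225,130]))
"
```

```text
0.113 [0.5411 0.1882 0.113 ] [0.5189 0.187  0.113 ] [0.5636 0.1886 0.113 ]
0.12 [0.5385 0.1761 0.12  ] [0.5167 0.175  0.12  ] [0.5608 0.1765 0.12  ]
0.13 [0.5349 0.159  0.13  ] [0.5134 0.1578 0.13  ] [0.5567 0.1593 0.13  ]
0.14 [0.5312 0.1418 0.14  ] [0.5101 0.1407 0.14  ] [0.5527 0.1422 0.14  ]
0.145 [0.5294 0.1332 0.145 ] [0.5085 0.1321 0.145 ] [0.5506 0.1336 0.145 ]
0.15 [0.5276 0.1246 0.15  ] [0.5069 0.1235 0.15  ] [0.5486 0.125  0.15  ]
[317.3868 347.6332]
```

```bash
python3 -c "
from h import *
import cv2
s=vision.camera('side')[:,:,::-1]
c=s[145:190,245:300].astype(float);c=255*(c/255)**.45
cv2.imwrite('pics/a4.png',cv2.resize(c.clip(0,255).astype(np.uint8),None,fx=12,fy=12,interpolation=cv2.INTER_CUBIC))
"
```

```text
(no output)
```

View pics/a4.png

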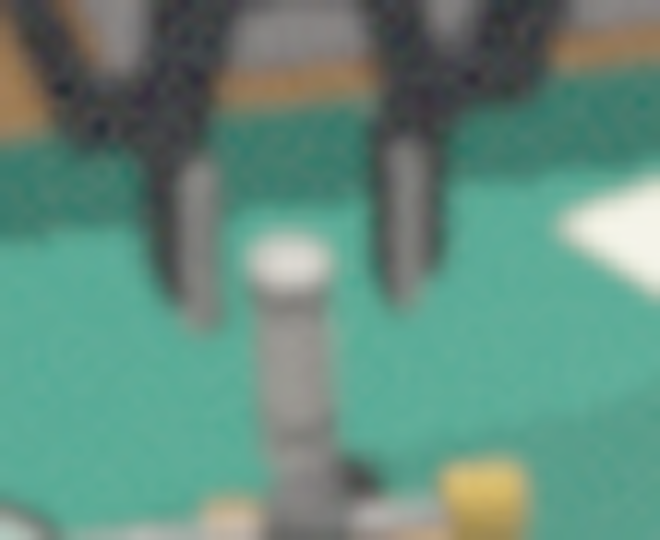

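Request:
carry_out(increments=[[0,0,0,6,0,0,30],[0,0,0,5,0,0,25],[0,0,0,0,0,0,25]])

```text
time: 4.47
ee_pos: [0.5306, 0.1418, 0.1028]
tcp_rot: [-163.2, 89.9, -164.2]
wrist_force: [-0.3, -0.0, -0.2]
opening: 0.0212
```

```bash
python3 -c "
from h import *
import cv2
to([.53,.142,.103])
s=vision.camera('side')[:,:,::-1]
c=s[145:190,245:300].astype(float);c=255*(c/255)**.45
cv2.imwrite('pics/a5.png',cv2.resize(c.clip(0,255).astype(np.uint8),None,fx=12,fy=12,interpolation=cv2.INTER_CUBIC))
"
```

```text
t 4.475 pos [0.5306 0.1418 0.1028] q [ 14.97   4.1   -2.05  83.92  -0.   105.95] F [-0.35 -0.04 -0.18] T [-0.029 -0.03  -0.025] op 0.02117267816985116
R [-0.0011  0.0172  0.9999 -0.0003  0.9999 -0.0172 -1.     -0.0003 -0.0011]
jawyaw -0.9861067610267551
shift tool mm [-0.2017  0.1682 -0.56  ]
```

View pics/a5.png

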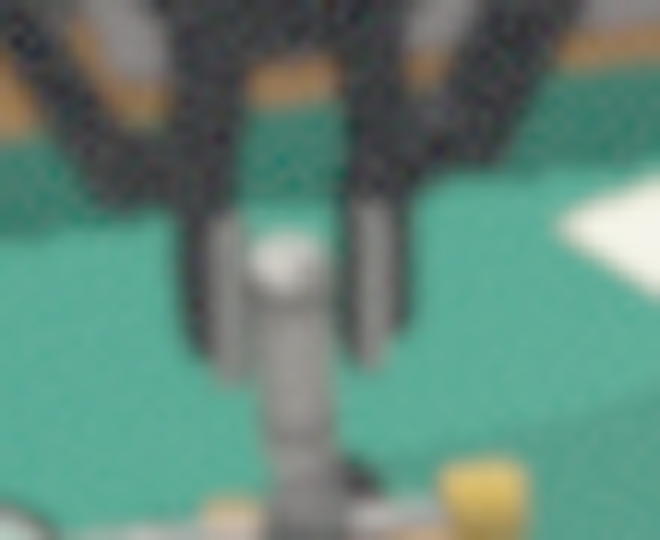

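Request:
carry_out(increments=[[0,0,0,0,0,0,0],[0,0,0,0,0,0,0],[0,0,0,0,0,0,0],[0,0,0,0,0,0,0]], squeeze=60)

```text
time: 5.03
ee_pos: [0.5312, 0.142, 0.1036]
tcp_rot: [6.2, 90.0, 5.2]
wrist_force: [2.1, 0.0, -1.7]
opening: 0.0139
```

Request:
carry_out(increments=[[0,0,0,-5,0,0,0],[0,0,0,-10,0,0,0],[0,0,0,-10,0,0,0],[0,0,0,-15,0,0,0],[0,0,0,-20,0,0,0],[0,0,0,-20,0,0,0],[0,0,0,0,0,0,0]])

```text
time: 5.9
ee_pos: [0.5314, 0.1422, 0.1857]
tcp_rot: [20.4, 89.8, 19.4]
wrist_force: [0.2, -0.1, -1.1]
opening: 0.0139
```

```bash
python3 -c "
from h import *
import cv2
to([.478,-.218,.18])
s=vision.camera('side')[:,:,::-1]
t=vision.camera('top')[:,:,::-1]
cv2.imwrite('pics/a6.png',cv2.resize(s[90:200,200:320],None,fx=5,fy=5,interpolation=cv2.INTER_CUBIC))
cv2.imwrite('pics/a6t.png',t)
"
```

```text
t 5.9 pos [0.5314 0.1422 0.1857] q [ 14.97   4.47   7.49  92.87   0.01 105.95] F [ 0.15 -0.13 -1.15] T [0.007 0.04  0.037] op 0.013850131323354189
R [ 0.0026  0.0172  0.9998  0.0009  0.9999 -0.0172 -1.      0.001   0.0026]
jawyaw -0.9828767301247172
shift tool mm [   5.1947 -361.048   -47.2706]
```

View pics/a6.png

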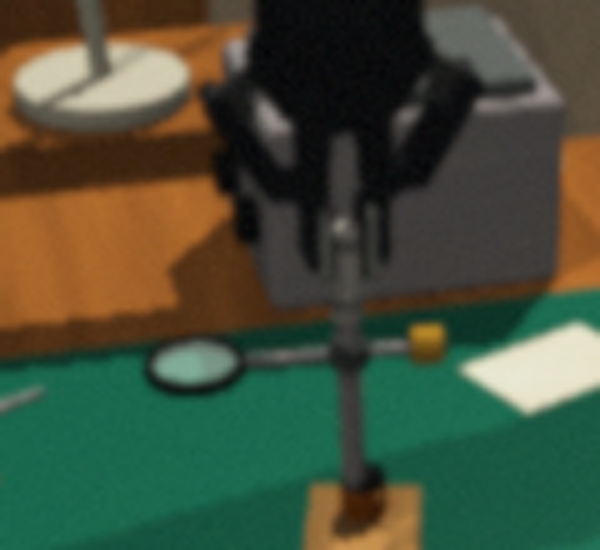

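```bash
python3 -c "
from h import *
g=lambda x,y:(200+(x+.5)/5-.5,90+(y+.5)/5-.5)
L=atz('side',*g(196,364),.1705);W=atz('side',*g(428,342),.1705);T=atz('side',*g(344,226),.2375)
print(L,W,T,np.degrees(np.arctan2(L[1]-W[1],L[0]-W[0])),np.linalg.norm(L-W))
"
```

```text
[0.4562 0.1496 0.1705] [0.5699 0.1433 0.1705] [0.529  0.1423 0.2375] 176.85030869689174 0.11387734050028632
```

View pics/a6t.png

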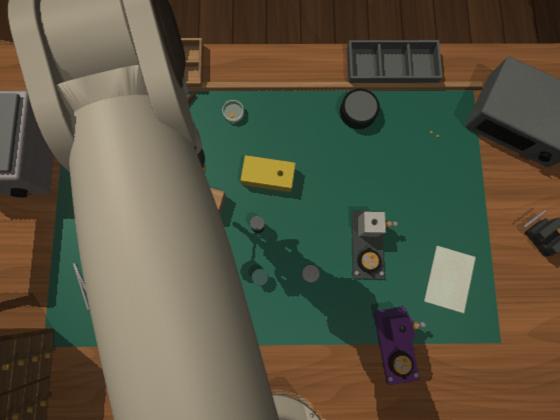

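Request:
carry_out(increments=[[0,0,0,0,-20,-2.5,0],[0,0,0,0,-40,-5,0],[0,0,0,0,-40,-5,0],[0,0,0,0,-40,-5,0],[0,0,0,0,-40,-5,0],[0,0,0,0,-40,-5.2,0],[0,0,0,0,-40,-5.2,0],[0,0,0,0,-40,-5.2,0],[0,0,0,0,-40,-5.2,0],[0,0,0,0,-21.6,-2.9,0],[-3,0,0,0,0,0,0],[0,0,0,0,0,0,0]])

```text
time: 7.5
ee_pos: [0.4775, -0.2195, 0.1828]
tcp_rot: [156.9, 89.9, 158.8]
wrist_force: [-1.1, -0.1, -1.3]
opening: 0.0138
```

```bash
python3 -c "
from h import *
import cv2
to([.479,-.2185,.18])
s=vision.camera('side')[:,:,::-1]
t=vision.camera('top')[:,:,::-1]
cv2.imwrite('pics/b1.png',cv2.resize(s[230:350,210:330],None,fx=5,fy=5,interpolation=cv2.INTER_CUBIC))
cv2.imwrite('pics/b1t.png',cv2.resize(t[180:300,320:440],None,fx=5,fy=5,interpolation=cv2.INTER_CUBIC))
"
```

```text
t 7.5 pos [ 0.4775 -0.2195  0.1828] q [-24.69   1.29   3.87  92.65  -0.    63.38] F [-1.06 -0.1  -1.33] T [ 0.032 -0.062 -0.032] op 0.013796923332237242
R [-0.0012 -0.0337  0.9994  0.0005  0.9994  0.0337 -1.      0.0005 -0.0012]
jawyaw 1.9325831241314049
shift tool mm [2.8172 0.9545 1.5343]
```

View pics/b1.png

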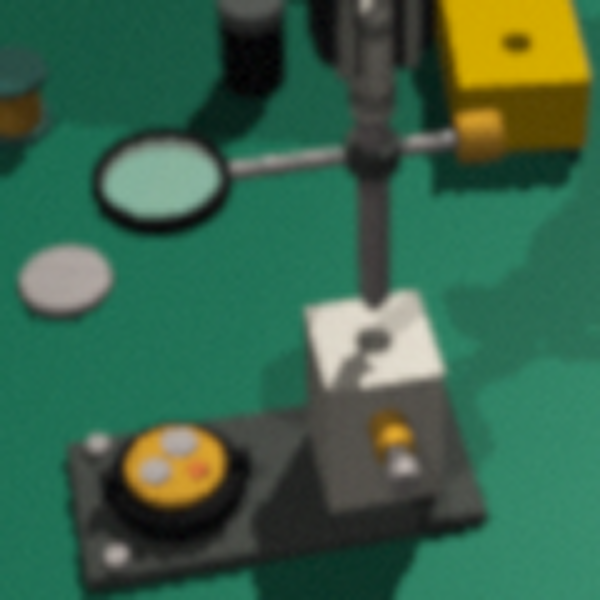

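View pics/b1t.png

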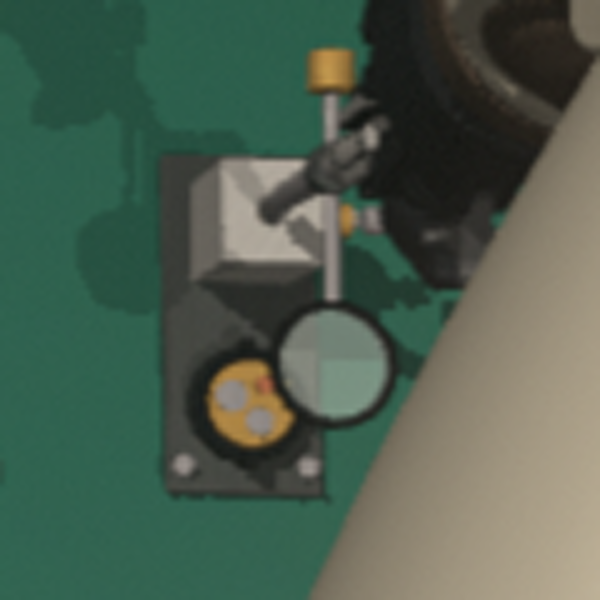

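```bash
python3 -c "
from h import *
S=lambda x,y:(210+(x+.5)/5-.5,230+(y+.5)/5-.5)
T=lambda x,y:(320+(x+.5)/5-.5,180+(y+.5)/5-.5)
for n,a,b in (('tip',(268,216),(374,303)),('lens',(336,363),(163,180)),('cw',(331,70),(480,137)),('mov',(251,402),(177,466)),('boss',(322,180),(372,150))):
  print(n,*tri(T(*a),S(*b)))
L=(336,363);W=(331,70)
for f,c,L,W in ((T,'top',(336,363),(331,70)),(S,'side',(163,180),(480,137))):
  l=atz(c,*f(*L),.167);w=atz(c,*f(*W),.167);print(c,l,w,np.degrees(np.arctan2(l[1]-w[1],l[0]-w[0])),np.linalg.norm(l-w))
print('mouth side',atz('side',*S(374,341),.074),'tip top@.0885',atz('top',*T(268,216),.0885),'tip side',atz('side',*S(374,303),.0885))
"
```

```text
tip [ 0.4761 -0.2128  0.087 ] 0.004311485800572372
lens [ 0.4031 -0.215   0.167 ] 0.0021235697563332344
cw [ 0.5165 -0.2198  0.1673] 0.0023101206451041443
mov [ 0.4002 -0.2165  0.0227] 0.0017831324302107858
boss [ 0.4759 -0.2148  0.1646] 0.0022195035523901218
top [ 0.4042 -0.2151  0.167 ] [ 0.5177 -0.2201  0.167 ] 177.47353992022627 0.11365844929191861
side [ 0.402  -0.2151  0.167 ] [ 0.5154 -0.2197  0.167 ] 177.65173200790332 0.11341312957972612
mouth side [ 0.4766 -0.2192  0.074 ] tip top@.0885 [ 0.4737 -0.2121  0.0885] tip side [ 0.4779 -0.214   0.0885]
```

```bash
python3 -c "
from h import *
import cv2
s=vision.camera('side')[:,:,::-1]
t=vision.camera('top')[:,:,::-1]
cv2.imwrite('pics/b2.png',np.hstack([cv2.resize(s[255:310,270:300],None,fx=11,fy=11,interpolation=cv2.INTER_CUBIC),cv2.resize(t[200:240,362:402],None,fx=12,fy=15.125,interpolation=cv2.INTER_CUBIC)]))
for z in (.074,.0885,.0955,.1665,.2335):
  p=np.array([.478,-.2182,z]);a=proj('side',p);b=proj('top',p)
  print(z,a,b,'crop',((a-[270,255]+.5)*11).round(),((b-[362,200]+.5)*[12,15.125]+[330,0]).round())
"
```

```text
0.074 [284.9886 297.2919] [374.2777 221.9043] crop [170. 471.] [483. 339.]
0.0885 [284.9897 291.7623] [375.9589 220.7407] crop [170. 410.] [504. 321.]
0.0955 [284.9903 289.0533] [376.7899 220.1656] crop [170. 380.] [513. 313.]
0.1665 [284.9961 260.0222] [386.0135 213.7818] crop [170.  61.] [624. 216.]
0.2335 [285.0023 229.7458] [396.2972 206.6644] crop [ 171. -272.] [748. 108.]
```

View pics/b2.png

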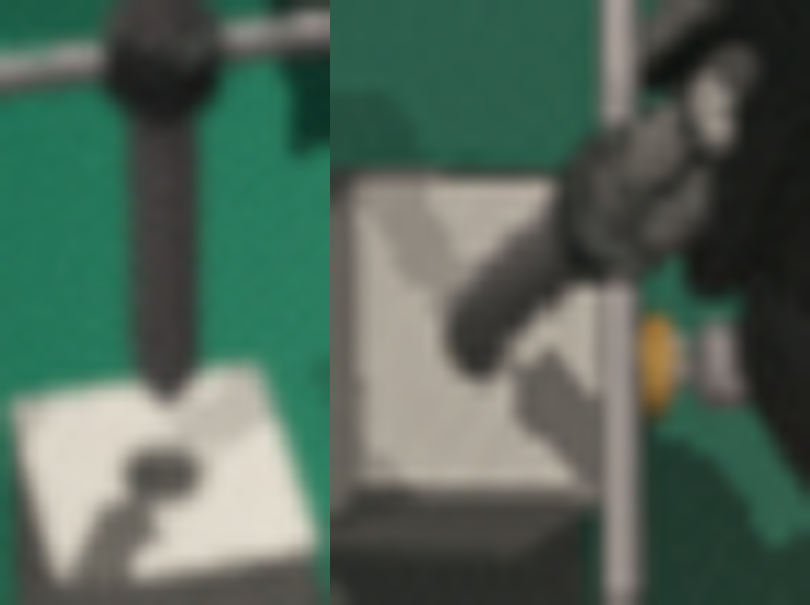

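Request:
carry_out(increments=[[0,0,0,6,0,-0.4,0],[0,0,0,6,0,0,0],[0,0,0,2.5,0,0,0],[0,0,0,2.5,0,0,0],[0,0,0,2.5,0,0,0],[0,0,0,0,0,0,0]])

```text
time: 8.45
ee_pos: [0.4781, -0.2188, 0.1638]
tcp_rot: [169.8, 90.0, 171.8]
wrist_force: [0.3, 0.4, -1.6]
opening: 0.014
```

```bash
python3 -c "
from h import *
import cv2
to([.4775,-.2195,.16])
s=vision.camera('side')[:,:,::-1]
cv2.imwrite('pics/b3.png',cv2.resize(s[230:350,210:330],None,fx=5,fy=5,interpolation=cv2.INTER_CUBIC))
"
```

```text
t 8.45 pos [ 0.4781 -0.2188  0.1638] q [-24.59   1.01   1.48  90.48  -0.    63.39] F [ 0.32  0.41 -1.64] T [-0.03   0.019 -0.028] op 0.014009596792329479
R [-0.0002 -0.0352  0.9994  0.      0.9994  0.0352 -1.      0.     -0.0002]
jawyaw 2.015054477529051
shift tool mm [ 3.8193 -0.6589 -0.5996]
```

View pics/b3.png

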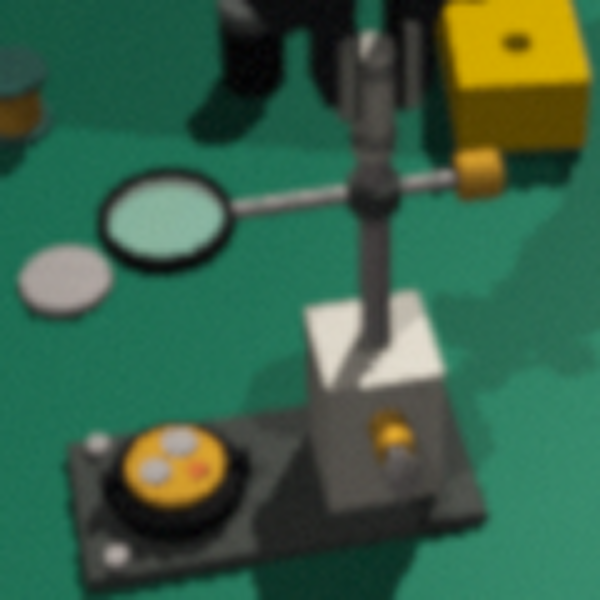

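Request:
carry_out(increments=[[0,0,0,2,0,0,0],[0,0,0,2,0,0,0],[0,0,0,2,0,0,0],[0,0,0,2,0,0,0],[0,0,0,0,0,0,0]])

```text
time: 9.12
ee_pos: [0.478, -0.2188, 0.1556]
tcp_rot: [168.8, 90.0, 170.8]
wrist_force: [-0.2, -1.3, -2.0]
opening: 0.0139
```

Request:
carry_out(increments=[[0,0,0,2,0,0,0],[0,0,0,2,0,0,0],[0,0,0,0,0,0,0]])

```text
time: 9.5
ee_pos: [0.4781, -0.2188, 0.1517]
tcp_rot: [153.5, 90.0, 155.5]
wrist_force: [-0.6, -2.0, -2.5]
opening: 0.0138
```

Request:
carry_out(increments=[[0,0,0,0,-0.6,-0.2,0],[0,0,0,2,0,0,0],[0,0,0,2,0,0,0],[0,0,0,0,0,0,0]])

```text
time: 10.0
ee_pos: [0.4779, -0.2194, 0.1478]
tcp_rot: [112.0, 90.0, 114.0]
wrist_force: [0.0, -0.6, -2.5]
opening: 0.0139
```

Request:
carry_out(increments=[[0,0,0,2,0,0,0],[0,0,0,2,0,0,0],[0,0,0,0,0,0,0]])

```text
time: 10.38
ee_pos: [0.4781, -0.2195, 0.1443]
tcp_rot: [-30.2, 90.0, -28.2]
wrist_force: [-0.7, -1.3, 2.0]
opening: 0.0142
```

Request:
carry_out(increments=[[0,0,0,1.5,0,0,0],[0,0,0,1.5,0,0,0],[0,0,0,0,0,0,0]])

```text
time: 10.75
ee_pos: [0.4782, -0.2196, 0.1417]
tcp_rot: [-27.7, 89.9, -25.7]
wrist_force: [-1.4, -0.8, 3.6]
opening: 0.0141
```

Request:
carry_out(increments=[[0,0,0,1.5,0,0,0],[0,0,0,1.5,0,0,0],[0,0,0,0,0,0,0]])

```text
time: 11.12
ee_pos: [0.4781, -0.2195, 0.1382]
tcp_rot: [-28.6, 90.0, -26.6]
wrist_force: [-0.6, -1.3, 2.1]
opening: 0.014
```

Request:
carry_out(increments=[[0,0,0,1.5,0,0,0],[0,0,0,1.5,0,0,0],[0,0,0,0,0,0,0]])

```text
time: 11.5
ee_pos: [0.4781, -0.2195, 0.1351]
tcp_rot: [-16.8, 90.0, -14.8]
wrist_force: [-0.3, -1.0, 4.0]
opening: 0.0142
```

Request:
carry_out(increments=[[0,0,0,1.5,0,0,0],[0,0,0,1,0,0,0],[0,0,0,0,0,0,0]])

```text
time: 11.88
ee_pos: [0.478, -0.2194, 0.1325]
tcp_rot: [6.8, 90.0, 8.9]
wrist_force: [-0.7, -0.8, 4.0]
opening: 0.0139
```

Request:
carry_out(increments=[[0,0,0,1,0,0,0],[0,0,0,1,0,0,0],[0,0,0,0,0,0,0]])

```text
time: 12.25
ee_pos: [0.478, -0.2194, 0.1306]
tcp_rot: [-2.9, 90.0, -0.9]
wrist_force: [-0.4, 0.2, 4.6]
opening: 0.0139
```

Request:
carry_out(increments=[[0,0,0,0.8,0,0,0],[0,0,0,0.7,0,0,0],[0,0,0,0,0,0,0]])

```text
time: 12.62
ee_pos: [0.478, -0.2194, 0.1291]
tcp_rot: [3.8, 90.0, 5.8]
wrist_force: [-0.1, 0.8, 3.5]
opening: 0.0137
```

Request:
carry_out(increments=[[0,0,0,0.8,0,0,0],[0,0,0,0.7,0,0,0],[0,0,0,0,0,0,0]])

```text
time: 13.0
ee_pos: [0.478, -0.2194, 0.1275]
tcp_rot: [11.6, 90.0, 13.6]
wrist_force: [-0.7, -0.5, 3.8]
opening: 0.014
```

Request:
carry_out(increments=[[0,0,0,0.8,0,0,0],[0,0,0,0.7,0,0,0],[0,0,0,0,0,0,0]])

```text
time: 13.38
ee_pos: [0.478, -0.2194, 0.1261]
tcp_rot: [-14.9, 90.0, -12.8]
wrist_force: [-0.6, -0.9, 5.2]
opening: 0.0142
```

Request:
carry_out(increments=[[0,0,0,0.5,0,0,0],[0,0,0,0.5,0,0,0],[0,0,0,0,0,0,0]])

```text
time: 13.75
ee_pos: [0.4781, -0.2195, 0.1256]
tcp_rot: [-24.3, 90.0, -22.3]
wrist_force: [-1.0, -0.1, 8.5]
opening: 0.0139
```

Request:
carry_out(increments=[[0,0,0,0.5,0,0,0],[0,0,0,0,0,0,0]])

```text
time: 14.0
ee_pos: [0.4781, -0.2195, 0.125]
tcp_rot: [-24.9, 90.0, -22.9]
wrist_force: [-0.8, -0.0, 8.1]
opening: 0.0142
```

Request:
carry_out(increments=[[0,0,0,0.5,0,0,0],[0,0,0,0,0,0,0]])

```text
time: 14.25
ee_pos: [0.4782, -0.2196, 0.125]
tcp_rot: [-28.9, 89.9, -26.8]
wrist_force: [-1.4, 0.1, 11.1]
opening: 0.0142
```

Request:
carry_out(increments=[[0,0,0,0.5,0,0,0],[0,0,0,0,0,0,0]])

```text
time: 14.5
ee_pos: [0.4784, -0.2197, 0.1249]
tcp_rot: [-28.4, 89.9, -26.3]
wrist_force: [-2.9, -0.6, 13.2]
opening: 0.0141
```

Request:
carry_out(increments=[[0,0,0,0.6,0,0,0],[0,0,0,0,0,0,0]])

```text
time: 14.75
ee_pos: [0.4786, -0.2198, 0.1248]
tcp_rot: [-28.7, 89.8, -26.7]
wrist_force: [-1.8, 0.3, 16.3]
opening: 0.0141
```

Request:
carry_out(increments=[[0,0,0,0.4,0,0,0],[0,0,0,0,0,0,0],[0,0,0,0,0,0,0]])

```text
time: 15.12
ee_pos: [0.4787, -0.2198, 0.1248]
tcp_rot: [-29.3, 89.8, -27.3]
wrist_force: [-2.1, 0.3, 17.7]
opening: 0.0139
```

```bash
python3 -c "
from h import *
import cv2
to([.4775,-.2195,.16])
s=vision.camera('side')[:,:,::-1]
t=vision.camera('top')[:,:,::-1]
cv2.imwrite('pics/c1.png',np.hstack([cv2.resize(i,None,fx=3.3,fy=4.5,interpolation=cv2.INTER_CUBIC) for i in (s[230:350,210:330],t[180:300,320:440])]))
"
```

```text
t 15.125 pos [ 0.4787 -0.2198  0.1248] q [-24.66   0.69  -3.14  85.96  -0.01  63.32] F [-2.05  0.28 17.7 ] T [-0.036  0.813  0.018] op 0.013916775626534643
R [ 0.0031 -0.0352  0.9994 -0.0016  0.9994  0.0352 -1.     -0.0017  0.0031]
jawyaw 2.0155120607408454
shift tool mm [-35.2232   0.3059  -1.0439]
```

View pics/c1.png

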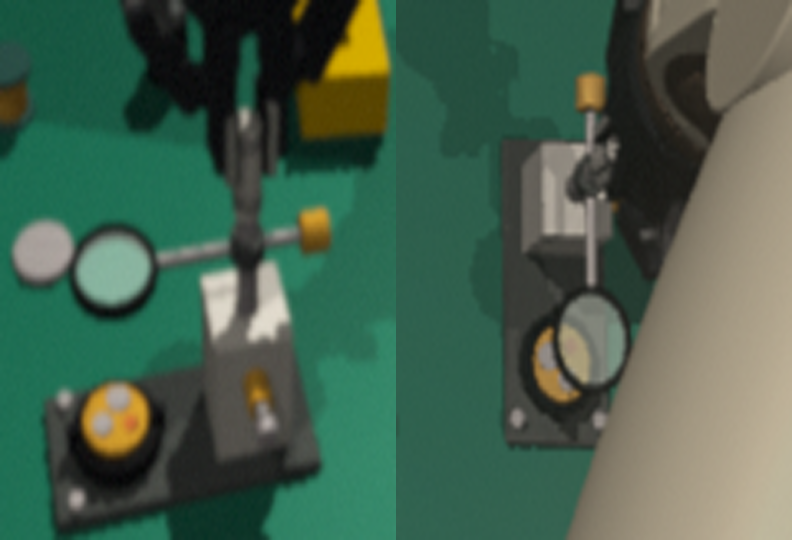

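Request:
carry_out(increments=[[0,0,0,-0.8,0,0,0],[0,0,0,-0.8,0,0,0],[0,0,0,0,0,0,0]])

```text
time: 15.6
ee_pos: [0.4782, -0.2195, 0.1249]
tcp_rot: [-25.2, 89.9, -23.2]
wrist_force: [-1.1, -0.4, 9.7]
opening: 0.0138
```

Request:
carry_out(increments=[[0,0,0,-0.8,0,0,0],[0,0,0,0,0,0,0],[0,0,0,0,0,0,30],[0,0,0,0,0,0,40],[0,0,0,0,0,0,40],[0,0,0,0,0,0,40]])

```text
time: 16.35
ee_pos: [0.4779, -0.2194, 0.1247]
tcp_rot: [143.1, 90.0, 145.1]
wrist_force: [0.2, -0.2, -0.6]
opening: 0.0341
```

```bash
python3 -c "
from h import *
import cv2
to([.4775,-.2195,.16])
s=vision.camera('side')[:,:,::-1]
t=vision.camera('top')[:,:,::-1]
cv2.imwrite('pics/c2.png',np.hstack([cv2.resize(i,None,fx=3.3,fy=4.5,interpolation=cv2.INTER_CUBIC) for i in (s[230:350,210:330],t[180:300,320:440])]))
"
```

```text
t 16.35 pos [ 0.4779 -0.2194  0.1247] q [-24.66   0.81  -3.03  86.18   0.    63.32] F [ 0.24 -0.18 -0.59] T [-0.054  0.002  0.016] op 0.034133889220605874
R [-0.0003 -0.0352  0.9994  0.0002  0.9994  0.0352 -1.      0.0002 -0.0003]
jawyaw 2.0157674655282647
shift tool mm [-35.3005  -0.1003  -0.3934]
```

View pics/c2.png

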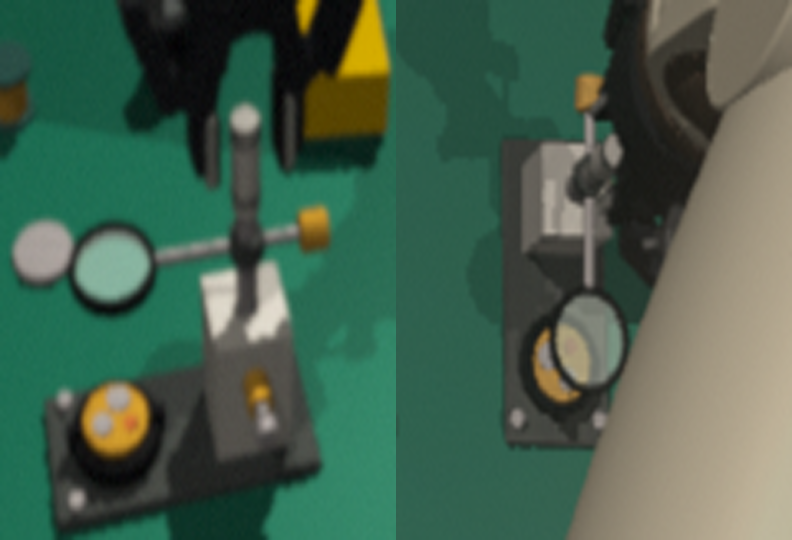

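Request:
carry_out(increments=[[0,0,0,0,0,0,60],[0,0,0,-5,0,0,60],[0,0,0,-15,0,0,60],[0,0,0,-30,0,0,60],[0,0,0,-30,0,0,60],[0,0,0,0,0,0,60]])

```text
time: 17.2
ee_pos: [0.479, -0.2199, 0.2083]
tcp_rot: [-26.6, 89.7, -24.5]
wrist_force: [1.0, 0.2, -1.1]
opening: 0.051
```

```bash
python3 -c "
from h import *
import cv2
to([.4775,-.2195,.16])
s=vision.camera('side')[:,:,::-1]
t=vision.camera('top')[:,:,::-1]
cv2.imwrite('pics/c3.png',cv2.resize(s[240:360,210:330],None,fx=5,fy=5,interpolation=cv2.INTER_CUBIC))
cv2.imwrite('pics/c3t.png',cv2.resize(t[180:300,320:440],None,fx=5,fy=5,interpolation=cv2.INTER_CUBIC))
"
```

```text
t 17.2 pos [ 0.479  -0.2199  0.2083] q [-24.66   1.6    7.03  95.14   0.    63.32] F [ 1.01  0.15 -1.07] T [ 0.028  0.004 -0.031] op 0.05097834791245255
R [ 0.0045 -0.0352  0.9994 -0.002   0.9994  0.0352 -1.     -0.0022  0.0044]
jawyaw 2.015641163014649
shift tool mm [48.3374  0.5698 -1.691 ]
```

View pics/c3.png

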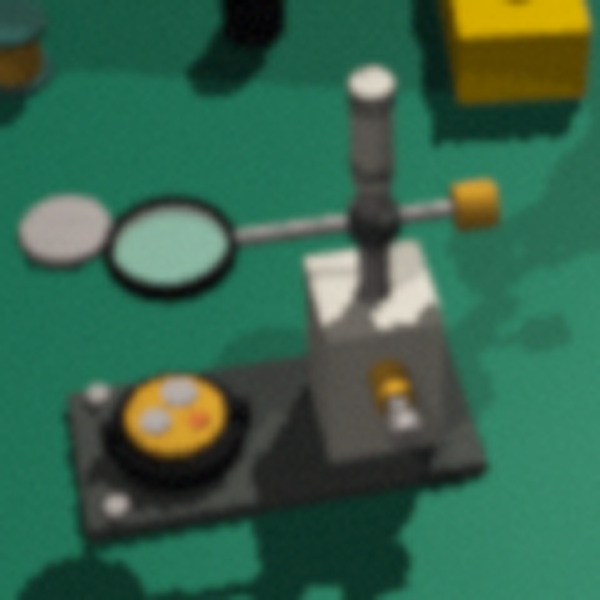

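View pics/c3t.png

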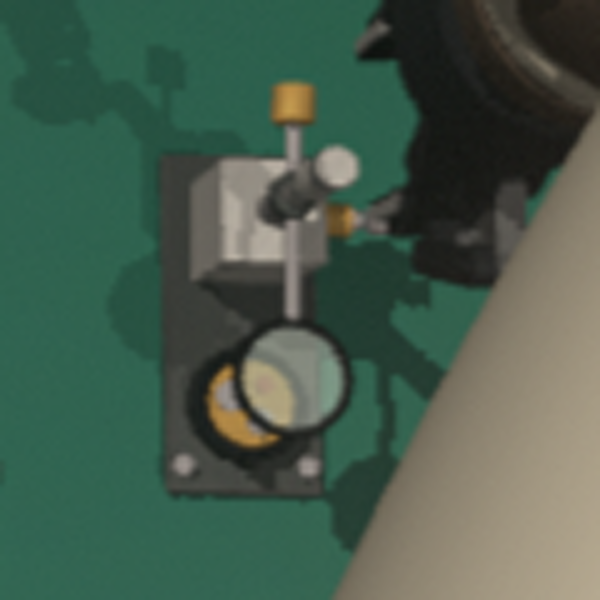

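```bash
python3 -c "
from h import *
S=lambda x,y:(210+(x+.5)/5-.5,240+(y+.5)/5-.5)
T=lambda x,y:(320+(x+.5)/5-.5,180+(y+.5)/5-.5)
P={}
for n,a,b in (('top',(338,168),(371,83)),('lens',(294,378),(170,246)),('cw',(293,104),(476,204)),('mov',(251,403),(177,416))):
  P[n],g=tri(T(*a),S(*b));print(n,P[n],g)
z=.1085
for f,c,L,W in ((T,'top',(294,378),(293,104)),(S,'side',(170,246),(476,204))):
  l=atz(c,*f(*L),z);w=atz(c,*f(*W),z);print(c,l,w,np.degrees(np.arctan2(l[1]-w[1],l[0]-w[0])),np.linalg.norm(l-w))
"
```

```text
top [ 0.4766 -0.2179  0.1756] 0.001463154027235357
lens [ 0.4027 -0.2136  0.1099] 0.0020522657348006454
cw [ 0.5162 -0.2195  0.1102] 0.0014934315237773662
mov [ 0.3999 -0.2165  0.0227] 0.001342357416724426
top [ 0.4039 -0.214   0.1085] [ 0.5173 -0.2201  0.1085] 176.93007571046297 0.11361140577351767
side [ 0.4019 -0.2123  0.1085] [ 0.5159 -0.2179  0.1085] 177.16896263065985 0.11422997104750994
```

Request:
carry_out(increments=[[0,0,0,0,0,0,0],[0,0,0,0,0,0,0],[0,0,0,0,0,0,0],[0,0,0,8,0,0,0],[0,0,0,8,0,0,0],[0,0,0,5,0,0,0],[0,0,0,0,0,0,0]])

```text
time: 18.18
ee_pos: [0.4777, -0.2193, 0.1833]
tcp_rot: [152.3, 89.9, 154.3]
wrist_force: [-0.0, -0.1, 0.1]
opening: -0.0003
```

```bash
python3 -c "
from h import *
import cv2
to([.478,-.2195,.18])
s=vision.camera('side')[:,:,::-1]
cv2.imwrite('pics/d1.png',cv2.resize(s[210:310,235:335],None,fx=6,fy=6,interpolation=cv2.INTER_CUBIC))
"
```

```text
t 18.175 pos [ 0.4777 -0.2193  0.1833] q [-24.66   1.29   3.92  92.68   0.    63.32] F [-0.03 -0.14  0.11] T [0.026 0.024 0.008] op -0.00032449386767707345
R [-0.0008 -0.0352  0.9994  0.0004  0.9994  0.0352 -1.      0.0004 -0.0008]
jawyaw 2.0157234429573587
shift tool mm [ 3.2941 -0.1979  0.3064]
```

View pics/d1.png

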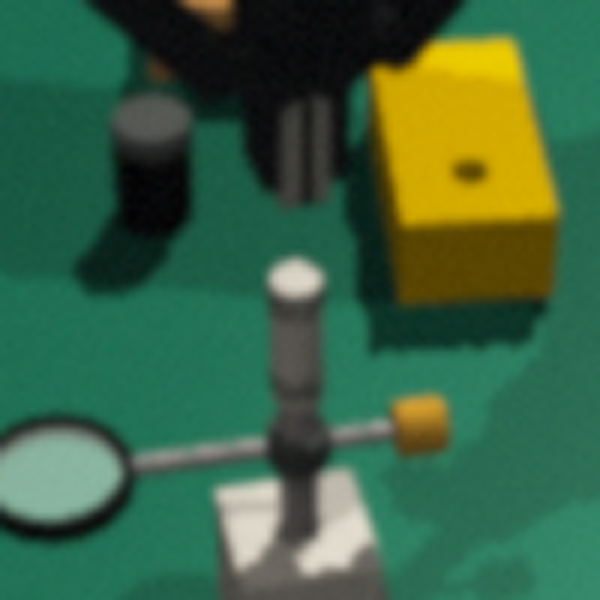

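Request:
carry_out(increments=[[0,0,0,3,0,-0.8,0],[0,0,0,2,0,0,0],[0,0,0,0,0,0,0]])

```text
time: 18.6
ee_pos: [0.4771, -0.2194, 0.1787]
tcp_rot: [147.6, 90.0, 149.6]
wrist_force: [-0.7, -0.0, -0.5]
opening: -0.0002
```

Request:
carry_out(increments=[[0,0,0,1.5,0,0,0],[0,0,0,1.5,0,0,0],[0,0,0,0,0,0,0]])

```text
time: 18.98
ee_pos: [0.4771, -0.2194, 0.1757]
tcp_rot: [149.7, 90.0, 151.8]
wrist_force: [0.2, 0.9, -0.4]
opening: -0.0003
```

Request:
carry_out(increments=[[0,0,0,1,0,0,0],[0,0,0,1,0,0,0],[0,0,0,0,0,0,0]])

```text
time: 19.35
ee_pos: [0.4771, -0.2194, 0.1738]
tcp_rot: [143.6, 90.0, 145.6]
wrist_force: [-0.1, 0.1, 0.2]
opening: -0.0
```

Request:
carry_out(increments=[[0,0,0,1.5,0,0,0],[0,0,0,1.5,0,0,0],[0,0,0,0,0,0,0]])

```text
time: 19.73
ee_pos: [0.4771, -0.2194, 0.1707]
tcp_rot: [151.6, 90.0, 153.6]
wrist_force: [0.6, -0.4, 0.7]
opening: 0.0001
```

Request:
carry_out(increments=[[0,0,0,1.5,0,0,0],[0,0,0,1.5,0,0,0],[0,0,0,0,0,0,0]])

```text
time: 20.1
ee_pos: [0.4771, -0.2194, 0.1677]
tcp_rot: [163.0, 90.0, 165.0]
wrist_force: [0.4, 0.2, 0.8]
opening: 0.0003
```

Request:
carry_out(increments=[[0,0,0,1,0,0,0],[0,0,0,1,0,0,0],[0,0,0,0,0,0,0]])

```text
time: 20.48
ee_pos: [0.4771, -0.2194, 0.1658]
tcp_rot: [153.4, 90.0, 155.4]
wrist_force: [0.5, 0.1, -0.4]
opening: 0.0003
```

```bash
python3 -c "
from h import *
import cv2
to([.478,-.2195,.18])
s=vision.camera('side')[:,:,::-1]
cv2.imwrite('pics/d2.png',cv2.resize(s[210:310,235:335],None,fx=6,fy=6,interpolation=cv2.INTER_CUBIC))
"
```

```text
t 20.475 pos [ 0.4771 -0.2194  0.1658] q [-24.7    0.94   1.63  90.7   -0.    63.29] F [ 0.46  0.07 -0.37] T [0.005 0.014 0.041] op 0.0003036298748243516
R [-0.0001 -0.0352  0.9994  0.0001  0.9994  0.0352 -1.      0.0001 -0.0001]
jawyaw 2.0151469868866507
shift tool mm [-14.227   -0.0856   0.8845]
```

View pics/d2.png

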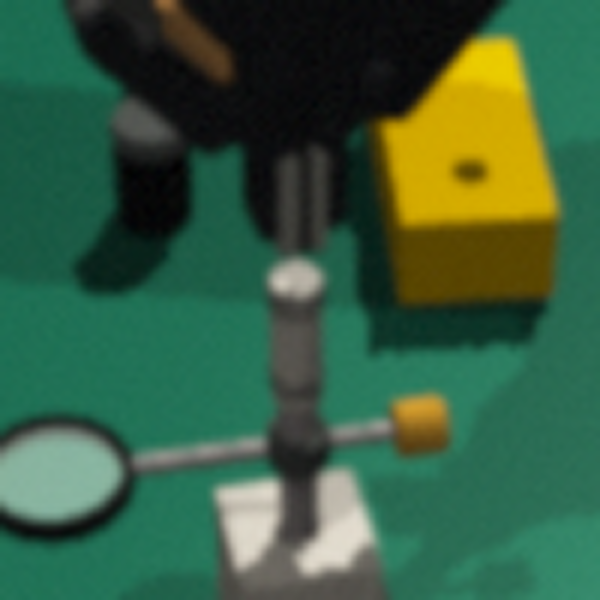

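Request:
carry_out(increments=[[0,0,0,1.5,0,0,0],[0,0,0,1.5,0,0,0],[0,0,0,0,0,0,0]])

```text
time: 20.9
ee_pos: [0.4771, -0.2194, 0.1627]
tcp_rot: [148.8, 90.0, 150.8]
wrist_force: [0.7, 0.3, 1.2]
opening: 0.0
```

Request:
carry_out(increments=[[0,0,0,1,0,0,0],[0,0,0,1,0,0,0],[0,0,0,0,0,0,0]])

```text
time: 21.28
ee_pos: [0.4771, -0.2195, 0.1608]
tcp_rot: [160.7, 90.0, 162.7]
wrist_force: [1.2, 0.5, 0.7]
opening: 0.0003
```

Request:
carry_out(increments=[[0,0,0,1,0,0,0],[0,0,0,0,0,0,0]])

```text
time: 21.52
ee_pos: [0.4771, -0.2194, 0.1598]
tcp_rot: [143.3, 90.0, 145.3]
wrist_force: [-0.2, -0.4, -0.0]
opening: 0.0001
```

Request:
carry_out(increments=[[0,0,0,1,0,0,0],[0,0,0,0,0,0,0]])

```text
time: 21.78
ee_pos: [0.4771, -0.2195, 0.1588]
tcp_rot: [170.2, 90.0, 172.3]
wrist_force: [0.6, 0.4, -0.6]
opening: 0.0
```

Request:
carry_out(increments=[[0,0,0,1,0,0,0],[0,0,0,0,0,0,0]])

```text
time: 22.02
ee_pos: [0.4771, -0.2194, 0.1578]
tcp_rot: [171.9, 90.0, 173.9]
wrist_force: [-0.5, 0.8, -0.7]
opening: -0.0
```

Request:
carry_out(increments=[[0,0,0,1,0,0,0],[0,0,0,0,0,0,0]])

```text
time: 22.28
ee_pos: [0.4771, -0.2195, 0.1568]
tcp_rot: [143.5, 90.0, 145.6]
wrist_force: [0.1, -0.7, -0.4]
opening: -0.0
```

Request:
carry_out(increments=[[0,0,0,1,0,0,0],[0,0,0,0,0,0,0]])

```text
time: 22.52
ee_pos: [0.4771, -0.2194, 0.1558]
tcp_rot: [152.5, 90.0, 154.5]
wrist_force: [0.3, 1.2, 1.2]
opening: -0.0001
```

Request:
carry_out(increments=[[0,0,0,1,0,0,0],[0,0,0,0,0,0,0]])

```text
time: 22.78
ee_pos: [0.4771, -0.2194, 0.1548]
tcp_rot: [142.1, 90.0, 144.1]
wrist_force: [-0.4, -0.7, 0.1]
opening: -0.0
```

Request:
carry_out(increments=[[0,0,0,1,0,0,0],[0,0,0,0,0,0,0]])

```text
time: 23.02
ee_pos: [0.4771, -0.2195, 0.1538]
tcp_rot: [148.5, 90.0, 150.5]
wrist_force: [-0.4, -0.1, 0.1]
opening: 0.0
```

```bash
python3 -c "
from h import *
import cv2
to([.478,-.2195,.18])
s=vision.camera('side')[:,:,::-1]
cv2.imwrite('pics/d3.png',cv2.resize(s[210:310,235:335],None,fx=6,fy=6,interpolation=cv2.INTER_CUBIC))
"
```

```text
t 23.025 pos [ 0.4771 -0.2195  0.1538] q [-24.7    0.82   0.19  89.37   0.    63.28] F [-0.35 -0.14  0.09] T [-0.007  0.001 -0.007] op 4.7815877453968925e-06
R [-0.0001 -0.0352  0.9994  0.0001  0.9994  0.0352 -1.      0.0001 -0.0001]
jawyaw 2.014460928274546
shift tool mm [-26.209   -0.0704   0.8856]
```

View pics/d3.png

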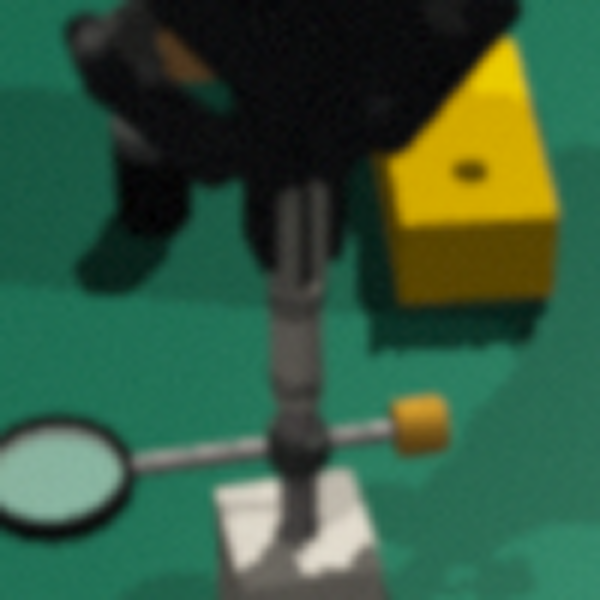

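Request:
carry_out(increments=[[0,0,0,1,0,0,0],[0,0,0,0,0,0,0]])

```text
time: 23.32
ee_pos: [0.4771, -0.2194, 0.1528]
tcp_rot: [167.6, 90.0, 169.6]
wrist_force: [0.7, 0.4, 0.2]
opening: 0.0004
```

Request:
carry_out(increments=[[0,0,0,1,0,0,0],[0,0,0,0,0,0,0]])

```text
time: 23.58
ee_pos: [0.4771, -0.2194, 0.1518]
tcp_rot: [148.2, 90.0, 150.2]
wrist_force: [0.2, 0.5, -1.0]
opening: 0.0002
```

Request:
carry_out(increments=[[0,0,0,1,0,0,0],[0,0,0,0,0,0,0]])

```text
time: 23.82
ee_pos: [0.4771, -0.2194, 0.1508]
tcp_rot: [159.9, 90.0, 161.9]
wrist_force: [0.7, 0.9, 0.9]
opening: -0.0
```

Request:
carry_out(increments=[[0,0,0,1,0,0,0],[0,0,0,0,0,0,0]])

```text
time: 24.08
ee_pos: [0.4771, -0.2194, 0.1498]
tcp_rot: [153.0, 90.0, 155.0]
wrist_force: [0.3, 0.2, 0.7]
opening: -0.0
```

```bash
python3 -c "
from h import *
import cv2
to([.478,-.2195,.18])
s=vision.camera('side')[:,:,::-1]
c=255*(s[240:300,265:315]/255.)**.5
cv2.imwrite('pics/d4.png',cv2.resize(c.astype(np.uint8),None,fx=10,fy=10,interpolation=cv2.INTER_CUBIC))
t=vision.camera('top')[:,:,::-1]
cv2.imwrite('pics/d4t.png',cv2.resize(t[180:300,320:440],None,fx=5,fy=5,interpolation=cv2.INTER_CUBIC))
"
```

```text
t 24.075 pos [ 0.4771 -0.2194  0.1498] q [-24.7    0.8   -0.28  88.93   0.    63.28] F [0.26 0.24 0.72] T [-0.023 -0.035  0.005] op -8.43133804057125e-06
R [-0.0001 -0.0352  0.9994  0.0001  0.9994  0.0352 -1.      0.0001 -0.0001]
jawyaw 2.018750472984035
shift tool mm [-30.2221  -0.0944   0.8827]
```

View pics/d4.png

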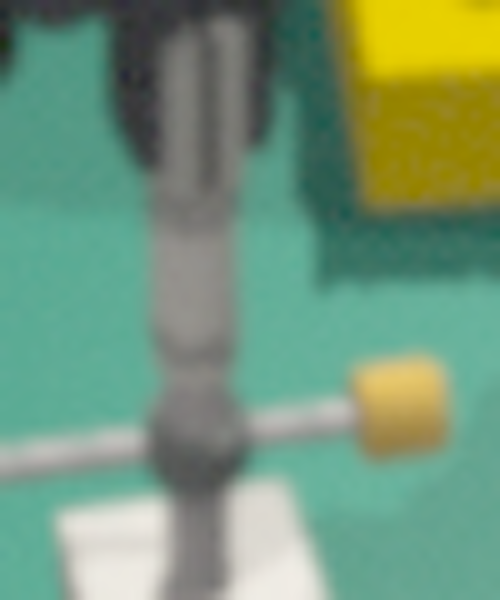

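View pics/d4t.png

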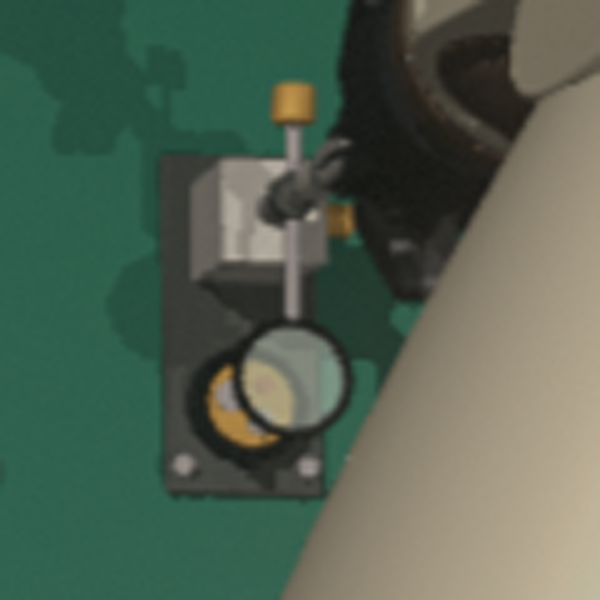

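Request:
carry_out(increments=[[0,0,0,1,0,0,0],[0,0,0,0,0,0,0]])

```text
time: 24.42
ee_pos: [0.4773, -0.2196, 0.1492]
tcp_rot: [-34.4, 90.0, -32.4]
wrist_force: [-0.2, -0.3, 3.5]
opening: 0.0002
```

Request:
carry_out(increments=[[0,0,0,1,0,0,0],[0,0,0,0,0,0,0]])

```text
time: 24.68
ee_pos: [0.4777, -0.2197, 0.1491]
tcp_rot: [-25.8, 89.9, -23.8]
wrist_force: [-0.7, 0.2, 8.9]
opening: -0.0001
```

Request:
carry_out(increments=[[0,0,0,1,0,0,0],[0,0,0,0,0,0,0]])

```text
time: 24.92
ee_pos: [0.478, -0.2199, 0.1489]
tcp_rot: [-26.0, 89.8, -24.0]
wrist_force: [-1.1, -0.6, 12.8]
opening: 0.0002
```

Request:
carry_out(increments=[[0,0,0,0.6,0,0,0],[0,0,0,0,0,0,0]])

```text
time: 25.18
ee_pos: [0.4782, -0.22, 0.1489]
tcp_rot: [-25.9, 89.7, -23.9]
wrist_force: [-0.4, 0.7, 15.6]
opening: 0.0001
```

Request:
carry_out(increments=[[0,0,0,0.5,0,0,0],[0,0,0,0,0,0,0],[0,0,0,-1.5,0,0,0],[0,0,0,-1.5,0,0,0],[0,0,0,-3,0,0,0],[0,0,0,-15,0,0,0],[0,0,0,-30,0,0,0],[0,0,0,-30,0,0,0],[0,0,0,0,0,0,0],[0,0,0,0,0,0,0]])

```text
time: 26.42
ee_pos: [0.4771, -0.2195, 0.2265]
tcp_rot: [154.4, 90.0, 156.4]
wrist_force: [-0.9, -0.2, -0.8]
opening: 0.0
```

```bash
python3 -c "
from h import *
import cv2
to([.478,-.2195,.18])
s=vision.camera('side')[:,:,::-1]
t=vision.camera('top')[:,:,::-1]
cv2.imwrite('pics/e1.png',np.hstack([cv2.resize(i,None,fx=3.3,fy=4.5,interpolation=cv2.INTER_CUBIC) for i in (s[240:360,210:330],t[180:300,320:440])]))
cv2.imwrite('pics/e2.png',s)
"
```

```text
t 26.425 pos [ 0.4771 -0.2195  0.2265] q [-24.7    2.14   9.61  97.5   -0.    63.28] F [-0.89 -0.22 -0.76] T [ 0.095 -0.009 -0.017] op 1.8868575079483197e-06
R [-0.0004 -0.0352  0.9994  0.0002  0.9994  0.0352 -1.      0.0002 -0.0003]
jawyaw 2.0152673533159247
shift tool mm [46.507  -0.0744  0.8812]
```

View pics/e1.png

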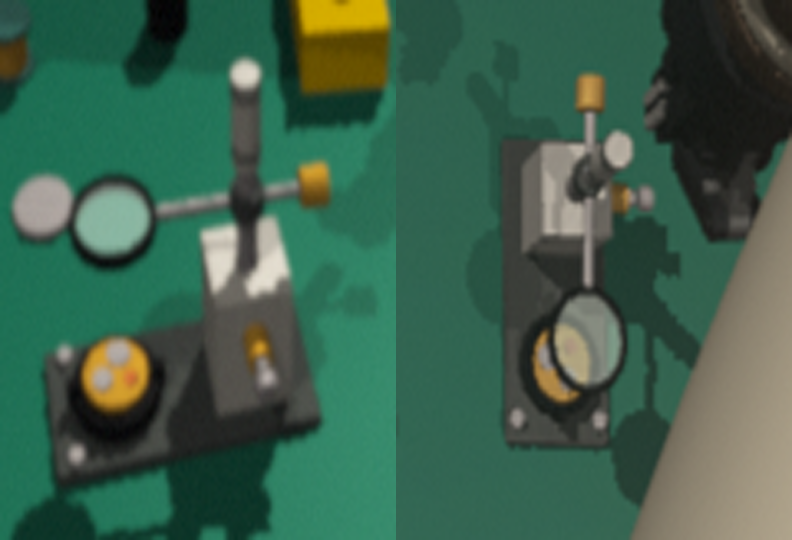

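View pics/e2.png

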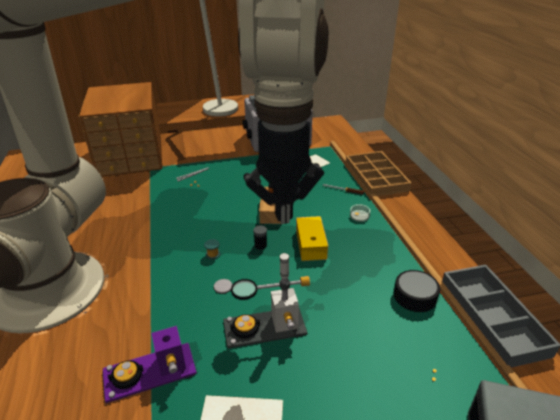

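```bash
python3 -c "
from workcell import job_done
print(job_done())"
```

```text
the job is handed in; nothing more can be done
None
```

The magnifier is out of the wooden block and standing in the aluminium post holder, with its lens over the movement. The job was handed in at 26.5 s, and no verdict was reported.

- **Insertion:** I turned the magnifier about 3° and lowered the post. The plunger took a push of about 5 N. The pad was met about 41 mm below the mouth and went solid at about 43 mm, pressed with about 19 N.
- **Seating check:** After letting go, I pressed the post's top with the shut fingers, up to 15.6 N read plus one further small step that I did not read. It gave only about 0.4 mm while the arm itself flexed, so the post was home. I then lifted clear.
- **Lens position:** Measured after letting go, the lens centre lies about 3 mm from the movement's centre. That offset is by design, since the lens is 75 mm from the post and the movement 78 mm. Sideways it is off by about 1.5–3 mm, depending on which camera measurement is used for the movement. The last pictures show it still over the movement, and nothing else on the bench looked disturbed.

**What disagreed:**
- The visible fingertips sat about 20 mm or more above the stated TCP, so I gripped the upper part of the sleeve rather than its middle. It held.
- On letting go, the lens shifted by about 2 mm; I take this to be the plunger pressing the post against the bore wall.
- The cameras differed by about 2 mm and are too coarse to show the pad's 2 mm travel, so the claim that the post is fully home rests on the feel of the push.

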